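# Break down the countertop steamer for washing

### The arm

A 7-joint arm with a two-finger parallel gripper is mounted at the origin on the work surface. World frame = base frame: x ahead of the robot, y to its left, z up, the work surface at z = 0. Lengths are in m, angles in degrees, forces in N, time in s.
With the tool pointing down it reaches from about 0.4 to 0.9 m from the base axis. Payload 5.6 kg.
Tool frame: the origin (TCP) lies on the centre line of the jaws, within the pads' length; the fingertips stand 25 mm ahead of it and the grasp point (between the pads) lies 6 mm ahead of it; z points along the fingers, y is the line along which they close (so a half turn about z gives the same grasp; the last joint's range is limited). The gripper opens to 92 mm and grips with 3 to 60 N. Pads are 20 mm wide; open, the fingers measure 128 mm over their backs; the gripper's body (75 mm by 189 mm) begins 69 mm behind the grasp point.
Start: joints at [70.13, 26.786, -0.665, 91.828, 0.344, 61.387, -3.226], TCP at [0.194, -0.62, 0.24] pointing down, gripper open.
Joint ranges: [-144.91, 144.91], [-17.63, 115.5], [-89.93, 88.59], [15.96, 139.68], [-74.01, 254.01], [8.47, 105.57], [-167.45, 167.45]. Speed limits (degrees/s): [147.25, 147.25, 180, 180, 180, 180, 180].

### API

Orientations are given as [roll, pitch, yaw] about the fixed x, y, z axes, in that order (R = Rz(yaw) Ry(pitch) Rx(roll)).
In Python, from cell import get_obs, snapshot, close_job gives the robot as it stands.
- The arm moves only by the shell command python3 -m creep 'ROWS' [FORCE]. ROWS is JSON, one flat list of numbers, 5 for each row, row after row: the opening, from 0 (shut) to 1 (fully open), then the shift along the tool's x, y, z in m, then the turn about the tool's z in rad. A call has 1 to 12 rows; each row is the pose to reach, as a shift and turn from the pose commanded when the call began, along the tool's axes at that moment; what a row does not reach only later rows make up. A row lasts 1/10 s, in which the tool goes at most 50 mm and 8.59 degrees, less where a joint would pass 70% of its speed; a pose out of reach is approached as far as the arm can. A call with a gripper value outside its range is refused whole. The fingers move at their own pace and stop on an object; FORCE is the grip in N (left out, the last holds). Time passes only in rows, so rows that repeat a pose let the fingers close. It gives the time, the measured TCP pose, the force, the opening and the grip force at its end, in the units of the state.
- get_obs(): the state, without advancing time (a new reading comes with each control period).
- snapshot(name): name is "scene" or "side" or "wrist"; returns a dict with "pixels" (480x640x3 uint8, blue, green, red), "mtx" (3x3 intrinsics, pixels), "world_from_camera" (4x4, takes a point from camera to world coordinates); the wrist camera has in their place "mount" (4x4, takes a point from camera to tool coordinates, whose origin is the TCP and whose axes are the flange's). Camera axes: x right, y up, looking along -z (the intrinsics and any distortion apply to the point x, -y, -z); pixel columns grow to the right and rows downward; lengths in m; the calibration is good to about 2 mm. A picture is of the moment at which its call begins: read the wrist's pose just before it. There is no depth.
- close_job(): hands the job in; it is judged then, once.
The state is a dict: "time": time; "joint_pos": joint angles; "qvel": joint speeds; "joint_torque": joint torques, N m; "eef_pos": TCP position; "tool_rot": TCP orientation; "contact_force": force on the tool from outside, world axes, zero at the start; "wrist_torque": the same for the moment, N m; "grip_width": finger opening in m; "grip_force": force on a finger pad.
Only numpy, scipy, OpenCV 4.12 (cv2) and the standard library are available. Lean on these libraries where they do the work, as an engineer would, in place of code of your own. Each camera call takes 0.05 s, during which the arm holds its last target. There are 200 camera calls.

### The job

Break this cold countertop steamer down for washing. First turn its timer back to the zero stop, then lift off the lid and set it in the sheet pan, then lift out the basket and set it in the pan beside the lid. Both go right way up, flat on the pan's floor, set down and not dropped; leave the beaker, the tin and the sauce bottle where they are.

Things in the scene. Friction and masses are not known exactly. Their poses are not given: they have to be found in the camera images.
- steamer: Fixed base of an electric steamer: round steel housing 214 mm across, 85 mm high; origin: centre of its underside, z up. On its front (own -x) a black pod 104 mm wide, reaching 153 mm from the axis, its face sloping 32 deg from level. Side grips reach 120 mm at +-y. Open on top: bowl of 87 mm radius, floor 45 mm up; round it a level lid seat 78 mm up, inside a lip (101 mm radius, top at 85 mm).
- timer (a joint): Angle of the twist timer on the sloping face, rad: 0 at its zero stop, growing clockwise seen from outside, to 5.24. At zero its white pointer line points straight up the slope, to the broad white tick. Light friction (0.04 N m), no spring: it stays where it is left. Turn it anticlockwise to bring it back to the stop.
- timer_grip (a point): Where to pinch the timer: on its axis, 24 mm out from the face. z points out of the face (32 deg from vertical, leaning to the steamer's front); x lies along the grip bar to its pointer end and turns with it. Grey bar 42 mm long (x), 12 thick (y), 6 to 31 mm out from the face, on a disc of 46 mm. The lid's wall rises some 42 mm behind, so come in square to the face.
- lid: Frosted clear domed lid, 189 mm across, dome 94 mm high, with a black knob to 130 mm; 0.2 to 0.35 kg. Origin: centre of its rim plane (underside), z up. At the start it stands on the steamer's seat over the basket, held only sideways by the housing's lip with about 6 mm of play.
- lid_grip (a point): Centre of the lid's round black knob, 116 mm above the lid's rim plane; the knob is 38 mm across from 106 to 126 mm above the rim plane, on a thinner neck.
- basket: Perforated steel basket, 158 mm across at the rim, 75 mm high, with an upright carrying handle in the middle up to 105 mm; 0.17 to 0.3 kg. Origin: centre of its underside, z up. At the start it stands on the floor of the steamer's bowl, 33 mm deep in it with about 8 mm of play all round, under the lid.
- basket_grip (a point): Middle of the basket's black handle bar, 95 mm above its underside; the bar is 64 mm long along the basket's y, 12 mm thick along its x, 87 to 105 mm above the underside, and level.
- pan: Aluminium half-size sheet pan, fixed, 330 mm (its x) by 457 mm (its y), rim 25 mm high, floor 3 mm thick; origin: centre of its underside, z up. Empty at the start, on the other side of the work from the steamer (left or right). Lid and basket fit side by side along its y, each about 110 mm off the middle. Its near half is easier to reach.
- beaker: Bystander: white plastic mug-shaped measuring beaker, 80 mm across, 85 mm high, upright, on the robot's side of the gap between steamer and pan; origin at the centre of its underside.
- tin: Bystander: squat food tin, 80 mm across, 58 mm high, on the robot's side of the pan; origin at the centre of its underside.
- sauce: Bystander: red sauce bottle, 60 mm across, 170 mm high, near the robot on its left; origin at the centre of its underside.
Things that resemble listed ones, but are neither listed nor needed, are in the scene too. Leave any red or turquoise look-alike of the lid alone.

How it is judged (in metres and radians):
On the way, in this order (a step that is already met when the one before it is completed fails the run):
1. the timer is back at its zero stop (value of joint timer below 0.1 rad), for 0.2 s.
2. the lid is set right way up on the pan's floor, the basket still in the steamer (x of lid in the frame of pan between -0.075 and 0.075 m and y of lid in the frame of pan between -0.14 and 0.14 m and z of lid in the frame of pan below 0.008 m and angle between lid's own z axis and vertical below 0.08 rad and horizontal distance between basket and steamer below 0.02 m and z of basket in the frame of steamer below 0.055 m), for 0.2 s.
3. the basket is lifted clear of the steamer, upright (z of basket in the frame of steamer above 0.088 m and angle between basket's own z axis and vertical below 0.35 rad), for 0.1 s.
At the end, for the whole second after the job is handed in: The timer is within 0.1 rad of its zero stop; lid and basket both stand right way up inside the pan, flat on its floor (underside less than 8 mm above the pan's underside, tilted less than 0.08 rad), released and at rest (value of joint timer below 0.1 rad and x of lid in the frame of pan between -0.075 and 0.075 m and y of lid in the frame of pan between -0.14 and 0.14 m and z of each of lid, basket in the frame of pan below 0.008 m and angle between each of lid, basket's own z axis and vertical below 0.08 rad and x of basket in the frame of pan between -0.09 and 0.09 m and y of basket in the frame of pan between -0.155 and 0.155 m and linear speed of each of lid, basket below 0.03 m/s); the robot touches nothing.
It fails at once if a bystander is shoved more than 30 mm or tipped (distance of any of beaker, tin, sauce from where it was at the start of the episode above 0.03 m or angle between any of beaker, tin, sauce's own z axis and vertical above 0.5 rad).
It fails at once if the lid is dropped (falls faster than 0.7 m/s, some 25 mm, with no finger on it) (contact force between the fingers and lid below 0.3 N and linear speed of lid above 0.7 m/s).
It fails at once if the basket is dropped (falls faster than 0.7 m/s, some 25 mm, with no finger on it) (contact force between the fingers and basket below 0.3 N and linear speed of basket above 0.7 m/s).
It also fails if it takes over 72 s, if anything falls off the work surface, if the arm or the gripper's body presses on something with over 40 N, if the wrist force passes 120 N, or if a joint passes its speed limit or range.

## Working session

There is one attempt and no reset: what is moved stays moved. The work goes in short steps, Python scripts to look and compute and a shell command to move; the robot and the scene stay as the last step left them, time stands still between calls to the robot, and variables do not carry over. Pictures are saved under pics/ and viewed, at most 10 in all, crops included, and the job is handed in when it is done.

```bash
mkdir -p pics; ls
cat > h.py <<'E'
import numpy as np, cv2
from cell import get_obs, snapshot, close_job
from scipy.spatial.transform import Rotation as R
def tool():
    o=get_obs(); T=np.eye(4); T[:3,3]=o['eef_pos']; T[:3,:3]=R.from_euler('xyz',o['tool_rot'],degrees=True).as_matrix(); return o,T
def snap(name):
    o,T=tool(); s=snapshot(name)
    W=s.get('world_from_camera'); 
    if W is None: W=T@np.array(s['mount'])
    return np.array(s['pixels']),np.array(s['mtx']),np.array(W),s
def ray(K,W,u,v):
    d=np.linalg.inv(K)@[u,v,1]; d=W[:3,:3]@np.array([d[0],-d[1],-d[2]]); return W[:3,3],d/np.linalg.norm(d)
def onz(K,W,u,v,z):
    c,d=ray(K,W,u,v); return c+d*(z-c[2])/d[2]
def proj(K,W,P):
    p=np.linalg.inv(W)@np.append(P,1); q=K@[p[0],-p[1],-p[2]]; return q[:2]/q[2]
E
python3 - <<'E'
from h import *
for n in('scene','side','wrist'):
    I,K,W,s=snap(n); cv2.imwrite(f'pics/{n}0.png',I); np.savez(f'pics/{n}0.npz',I=I,K=K,W=W); print(n,[k for k in s],K.tolist(),W.round(3).tolist())
print(get_obs())
E
```

```text
pics
scene ['pixels', 'mtx', 'world_from_camera'] [[480.79455369606615, 0.0, 318.9005358789845], [0.0, 480.79455369606615, 235.71815816947995], [0.0, 0.0, 1.0]] [[-0.633, -0.5, 0.592, 1.094], [0.774, -0.402, 0.489, 0.691], [-0.007, 0.767, 0.641, 0.806], [0.0, 0.0, 0.0, 1.0]]
side ['pixels', 'mtx', 'world_from_camera'] [[470.92467584625825, 0.0, 322.3953520930371], [0.0, 470.92467584625825, 244.36304897182532], [0.0, 0.0, 1.0]] [[-0.996, 0.036, -0.079, 0.414], [-0.086, -0.508, 0.857, 1.115], [-0.009, 0.861, 0.509, 0.684], [0.0, 0.0, 0.0, 1.0]]
wrist ['pixels', 'mtx', 'mount'] [[358.27952834735527, 0.0, 315.7285470109083], [0.0, 358.27952834735527, 240.03731640176872], [0.0, 0.0, 1.0]] [[0.3, 0.927, 0.226, 0.256], [-0.954, 0.292, 0.069, -0.601], [-0.002, -0.237, 0.972, 0.386], [0.0, 0.0, 0.0, 1.0]]
{'time': 0.15, 'joint_pos': array([70.12891205, 26.82479766, -0.66411773, 91.86800662,  0.34372395,
       61.38487353, -3.22594379]), 'qvel': array([ 0.04609545, -0.11173376,  0.04195839, -0.09237143, -0.12924401,
       -0.02529544,  0.02069884]), 'joint_torque': array([ 1.04968472e-03, -5.20953298e+01, -1.20525010e-02, -2.43981975e+01,
       -5.65832003e-02,  1.51987653e-02,  7.60913508e-05]), 'eef_pos': array([ 0.19427209, -0.6198693 ,  0.23886047]), 'tool_rot': array([-1.79924524e+02,  6.09214952e-03,  1.74028223e+01]), 'contact_force': array([-0.27894665, -0.31693154, -0.72690913]), 'wrist_torque': array([ 0.00696351, -0.03153997,  0.02162224]), 'grip_force': 0.0, 'grip_width': 0.09215979897242023}
```

View pics/scene0.png

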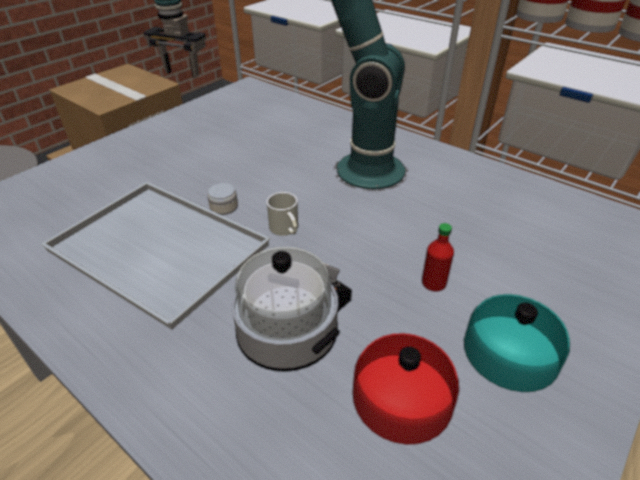

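View pics/side0.png

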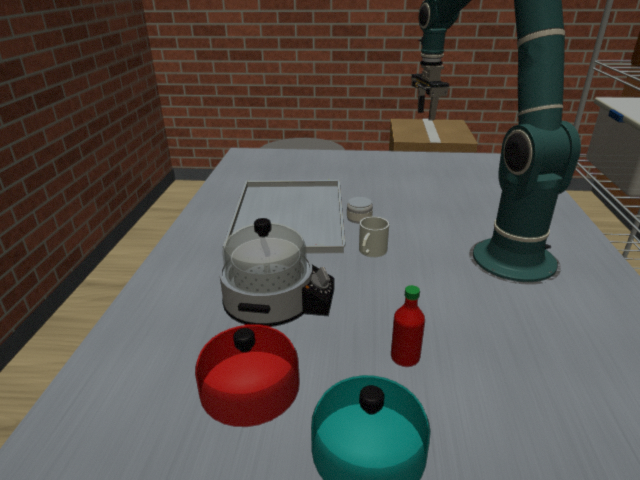

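The meant lid is the clear one on the steamer: knob at scene (282,262), side (262,227). The red lid (scene 405,385) and turquoise lid (515,340) are look-alikes. I'll measure the knob, pan and steamer, and make one enlarged crop.

```bash
cat > m1.py <<'E'
from h import *
D={n:np.load(f'pics/{n}0.npz') for n in('scene','side')}
def tri(a,b):
    A=np.zeros((3,3));y=np.zeros(3)
    for n,p in(('scene',a),('side',b)):
        c,d=ray(D[n]['K'],D[n]['W'],*p);M=np.eye(3)-np.outer(d,d);A+=M;y+=M@c
    P=np.linalg.solve(A,y);return P,[np.hypot(*(proj(D[n]['K'],D[n]['W'],P)-p)) for n,p in(('scene',a),('side',b))]
E
python3 - <<'E'
from m1 import *
k={}
for n,box in(('scene',(200,240,370,370)),('side',(210,205,345,325))):
    I=D[n]['I'];x0,y0,x1,y1=box
    m=(I[y0:y1,x0:x1].max(2)<60).astype(np.uint8)
    nn,l,s,c=cv2.connectedComponentsWithStats(m)
    for i in range(1,nn):
        if s[i,4]>25: print(n,c[i]+[x0,y0],s[i])
    cv2.imwrite('pics/c_%s.png'%n,cv2.resize(I[y0:y1,x0:x1],None,fx=3,fy=3,interpolation=cv2.INTER_CUBIC))
a=cv2.imread('pics/c_scene.png');b=cv2.imread('pics/c_side.png')
h=max(a.shape[0],b.shape[0]);a,b=[cv2.copyMakeBorder(q,0,h-q.shape[0],0,0,0) for q in(a,b)]
o=np.hstack([a,b]);print(o.shape);f=min(1,800/o.shape[1]);cv2.imwrite('pics/crop1.png',cv2.resize(o,None,fx=f,fy=f))
print('knob',tri((282,262),(262.5,227)))
for p in((150,187),(47,244),(172,322),(268,240)): print('pan',onz(D['scene']['K'],D['scene']['W'],*p,.025).round(3))
for p in((243,182),(341,182),(345,248)): print('panside',onz(D['side']['K'],D['side']['W'],*p,.025).round(3))
E
```

```text
scene [281.14696486 261.2715655 ] [ 72  11  19  22 313]
scene [342.25806452 294.08602151] [132  41  19  30 279]
scene [308.70689655 349.88448276] [ 39  84 100  46 580]
side [262.08203125 226.671875  ] [ 44  13  17  19 256]
side [305.125      300.88359375] [  13   60  111   60 1280]
side [253.65292096 307.73539519] [ 27  97  34  12 291]
(390, 915, 3)
knob (array([0.62883986, 0.21688883, 0.18992001]), [np.float64(0.23839058583275619), np.float64(0.2026746481236642)])
pan [ 0.509 -0.424  0.025]
pan [ 0.824 -0.413  0.025]
pan [0.784 0.035 0.025]
pan [0.466 0.007 0.025]
panside [ 0.836 -0.408  0.025]
panside [ 0.488 -0.431  0.025]
panside [0.453 0.021 0.025]
```

View pics/crop1.png

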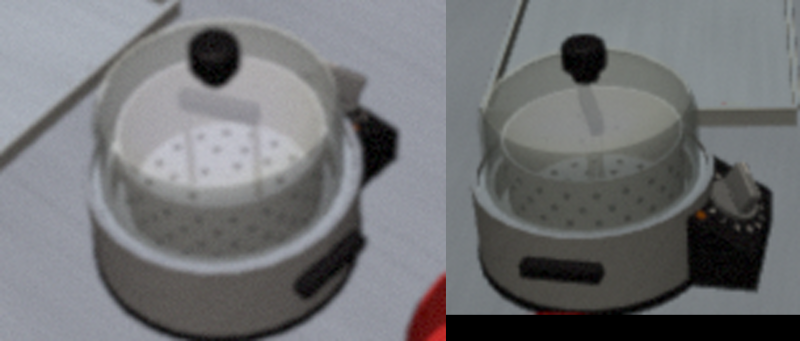

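Scene crop: the clear lid stands over the perforated basket, with its knob on the centre line. That matches the description; the red and turquoise ones don't. The timer's grey bar is at about scene (332,272) and side (321,278), and the near side grip is at scene (326,341) and side (254,308).

Run:
```python
from m1 import *
k=tri((281.1,261.3),(262.1,226.7))[0];print(k)
for nm,a,b in(('grip',(325.8,341),(253.7,307.7)),('timer',(332,272),(321.3,278.2))):
    P,e=tri(a,b);d=P-k;print(nm,P.round(3),np.round(e,1),'r',np.hypot(*d[:2]).round(3),'az',np.degrees(np.arctan2(d[1],d[0])).round(1))
T=tool()[1];print(T.round(3), np.array(snapshot('wrist')['mount']).round(3))
```

```text
[0.62963479 0.21548323 0.19055214]
grip [0.636 0.328 0.052] [0.1 0.1] r 0.113 az 86.6
timer [0.498 0.235 0.074] [0.9 0.8] r 0.134 az 171.6
[[ 0.954  0.299 -0.     0.194]
 [ 0.299 -0.954  0.001 -0.62 ]
 [-0.    -0.001 -1.     0.239]
 [ 0.     0.     0.     1.   ]] [[ 0.001  0.972  0.236  0.065]
 [ 1.    -0.001  0.    -0.   ]
 [ 0.     0.236 -0.972 -0.147]
 [ 0.     0.     0.     1.   ]]
```

```bash
python3 -m creep '[1,0.39,-0.245,-0.04,-1.5, 1,0.39,-0.245,-0.04,-1.5, 1,0.39,-0.245,-0.04,-1.5, 1,0.39,-0.245,-0.04,-1.5, 1,0.39,-0.245,-0.04,-1.5, 1,0.39,-0.245,-0.04,-1.5, 1,0.39,-0.245,-0.04,-1.5, 1,0.39,-0.245,-0.04,-1.5, 1,0.39,-0.245,-0.04,-1.5, 1,0.39,-0.245,-0.04,-1.5]'
python3 - <<'E'
from h import *
o,T=tool();print(o['tool_rot'],o['joint_pos'].round(1)); d=np.array([.47,.235,.25])-T[:3,3]; print(T[:3,:3].T@d, T[:3,3])
E
```

```text
time: 1.2
eef_pos: [0.4971, -0.2638, 0.2805]
tool_rot: [179.8, -0.1, 104.2]
contact_force: [0.0, -0.2, 0.7]
grip_width: 0.0921
grip_force: 0.0
[ 1.79811444e+02 -5.64438189e-02  1.04190358e+02] [ 47.   18.7 -27.7 100.4   9.5  63.1  30.5]
[0.49017351 0.09592432 0.03130493] [ 0.49707392 -0.26378645  0.28050618]
```

```bash
python3 -m creep '[1,0.49,0.096,0,-1.05, 1,0.49,0.096,0,-1.05, 1,0.49,0.096,0,-1.05, 1,0.49,0.096,0,-1.05, 1,0.49,0.096,0,-1.05, 1,0.49,0.096,0,-1.05, 1,0.49,0.096,0,-1.05, 1,0.49,0.096,0,-1.05, 1,0.49,0.096,0,-1.05, 1,0.49,0.096,0.03,-1.05, 1,0.49,0.096,0.03,-1.05, 1,0.49,0.096,0.03,-1.05]'
python3 - <<'E'
from h import *
o,T=tool();print(o['joint_pos'].round(1))
I,K,W,s=snap('wrist');np.savez('pics/w1.npz',I=I,K=K,W=W,T=T);cv2.imwrite('pics/w1.png',I)
E
```

```text
time: 2.4
eef_pos: [0.4725, 0.2301, 0.2486]
tool_rot: [-179.9, -0.1, 163.7]
contact_force: [0.6, 0.2, -0.8]
grip_width: 0.0916
grip_force: 0.0
[ 10.3  22.1 -49.1 106.2  19.   60.4  27.4]
```

View pics/w1.png

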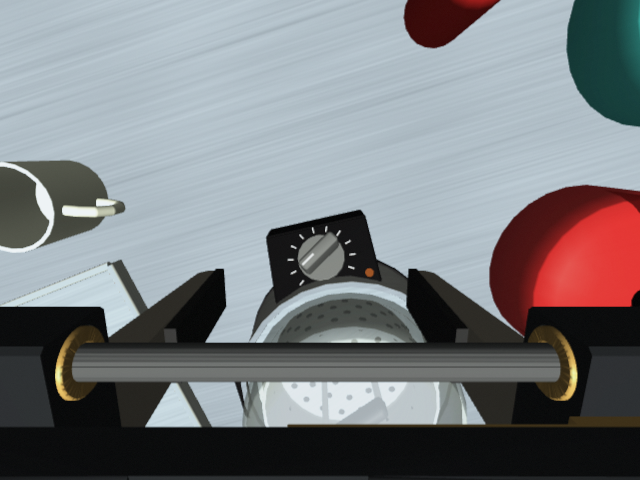

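The wrist view shows the timer dial centred near (321,257), with its bar running lower-left to upper-right. I'll enlarge it to find the pointer.

Run:
```python
import cv2
I=cv2.imread('pics/w1.png')[200:305,255:395];cv2.imwrite('pics/w1c.png',cv2.resize(I,None,fx=5,fy=5,interpolation=cv2.INTER_CUBIC))
```

```text
(no output)
```

View pics/w1c.png

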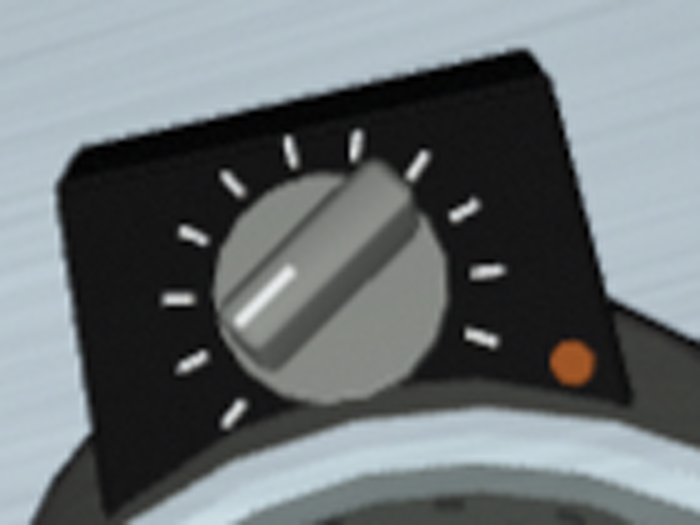

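```bash
cat > m2.py <<'E'
from m1 import *
w=np.load('pics/w1.npz');K,W=w['K'],w['W']
def c(x,y):return x/5+255,y/5+200
if __name__=='__main__':
  for z in(.04,.05,.06,.07):
    a,b=[onz(K,W,*c(*p),z) for p in((70,165),(545,62))];d=b-a
    print(z,'edge w',np.hypot(*d[:2]).round(4),'dir',np.degrees(np.arctan2(d[1],d[0])).round(2),'mid',((a+b)/2).round(4)[:2])
  for z in(.06,.07,.08,.09,.1):
    print(z,'bartop',onz(K,W,*c(318,262),z).round(4)[:2],'disc',onz(K,W,*c(331,288),z).round(4)[:2])
  # steamer axis from lid knob
  k=tri((281.1,261.3),(262.1,226.7))[0]
  A=np.zeros((3,3));y=np.zeros(3)
  for KK,WW,p in((D['scene']['K'],D['scene']['W'],(332,271)),(D['side']['K'],D['side']['W'],(321.5,277)),(K,W,c(318,262))):
    o,d=ray(KK,WW,*p);M=np.eye(3)-np.outer(d,d);A+=M;y+=M@o
  P=np.linalg.solve(A,y);print('bar3',P,P-k)
E
python3 m2.py
```

```text
0.04 edge w 0.0982 dir 86.18 mid [0.473  0.2296]
0.05 edge w 0.0955 dir 86.18 mid [0.4712 0.2302]
0.06 edge w 0.0927 dir 86.18 mid [0.4693 0.2307]
0.07 edge w 0.0899 dir 86.18 mid [0.4675 0.2312]
0.06 bartop [0.4981 0.2248] disc [0.5039 0.2257]
0.07 bartop [0.4954 0.2255] disc [0.501  0.2264]
0.08 bartop [0.4928 0.2262] disc [0.4982 0.2271]
0.09 bartop [0.4901 0.2269] disc [0.4953 0.2278]
0.1 bartop [0.4874 0.2276] disc [0.4925 0.2284]
bar3 [0.49533692 0.22873057 0.07214715] [-0.13429788  0.01324734 -0.11840499]
```

The wrist crop shows the white pointer line at the lower-left end, about 57° clockwise of "up the slope" (image down), so only about 1 rad has to come back. The tool can't tilt and the lid blocks the gripper body, so I'll keep the jaws tangential. One pad will push the pointer end round, then I'll squeeze the bar into line.

```bash
python3 - <<'E'
from m2 import *
y=np.radians(-3.8);X=np.array([np.cos(y),np.sin(y),0]);Y=np.array([-np.sin(y),np.cos(y),0]);s=np.radians(32)
n=-X*np.sin(s)+np.array([0,0,1])*np.cos(s);u=X*np.cos(s)+np.array([0,0,1])*np.sin(s)
P0=np.array([.494,.2255,.076])
q=[]
for p in((390,180),(235,320)):
    o,d=ray(K,W,*c(*p));q.append(o+d*((P0-o)@n)/(d@n))
b=q[1]-q[0];print(np.linalg.norm(b),'theta cw',np.degrees(np.arctan2(-(b@Y),b@u)),'centre',(q[0]+q[1])/2)
E
python3 -m creep '[0.65,-0.005,0.002,0.1,-0.22, 0.65,-0.005,0.002,0.1,-0.22, 0.65,-0.005,0.002,0.1,-0.22, 0.65,-0.005,0.002,0.1,-0.22, 0.65,-0.005,0.002,0.1,-0.22, 0.65,-0.005,0.002,0.1,-0.22]' 20
python3 - <<'E'
from h import *
I,K,W,s=snap('wrist');np.savez('pics/w2.npz',I=I,K=K,W=W);cv2.imwrite('pics/w2.png',I)
E
```

```text
0.039010731688879564 theta cw 58.5942722311025 centre [0.4916537  0.22558424 0.0745336 ]
time: 3.05
eef_pos: [0.4805, 0.2299, 0.1523]
tool_rot: [179.9, 0.3, 176.0]
contact_force: [0.8, 0.4, 0.1]
grip_width: 0.0597
grip_force: 0.0
```

View pics/w2.png

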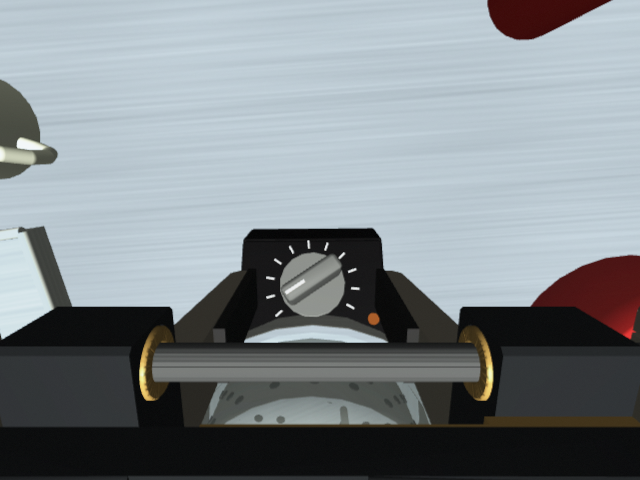

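Wrist: the dial is at (312,285) and the pod edge is level in the picture, so the jaws are square. The left jaw (the pan side) sits outboard of the pointer end (284,297). Descending.

```bash
python3 -m creep '[0.65,0.003,0,0.03,0, 0.65,0.003,0,0.05,0, 0.65,0.003,0,0.064,0, 0.65,0.003,0,0.064,0, 0.65,0.003,0,0.064,0]'
```

```text
time: 3.6
eef_pos: [0.4764, 0.2303, 0.0864]
tool_rot: [180.0, 0.1, 176.1]
contact_force: [-0.5, -0.3, 0.5]
grip_width: 0.0599
grip_force: 0.0
```

```bash
python3 -m creep '[0.65,-0.005,0.005,0,0, 0.65,-0.010,0.010,0,0, 0.65,-0.013,0.012,0,0, 0.65,-0.015,0.014,0,0, 0.65,-0.017,0.016,0,0, 0.65,-0.019,0.018,0,0, 0.65,-0.020,0.020,0,0, 0.65,-0.020,0.020,0,0]'
python3 - <<'E'
from h import *
I,K,W,s=snap('wrist');np.savez('pics/w3.npz',I=I,K=K,W=W);cv2.imwrite('pics/w3.png',cv2.resize(I[210:350,200:420],None,fx=3,fy=3))
E
```

```text
time: 4.4
eef_pos: [0.4951, 0.244, 0.0858]
tool_rot: [-179.4, -0.3, 176.0]
contact_force: [-10.7, -11.9, 15.9]
grip_width: 0.0596
grip_force: 9.3
```

View pics/w3.png

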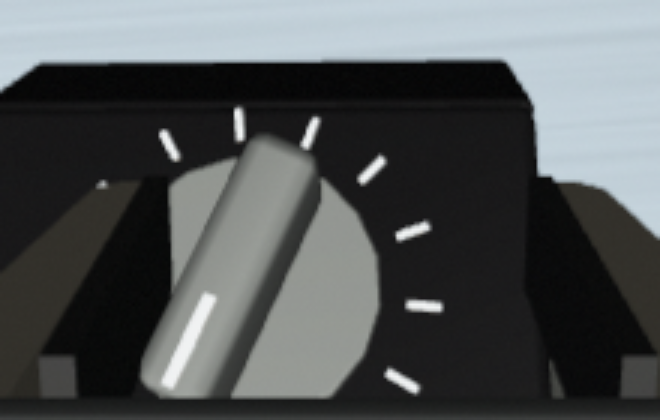

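The pointer has come round to about 27°, but the tip is pressing down on the disc (16 N). I'll raise a little and go on.

```bash
python3 -m creep '[0.65,0,0,-0.003,0, 0.65,0,0,-0.004,0, 0.65,0,0,-0.004,0, 0.65,0,0.002,-0.004,0, 0.65,0,0.004,-0.004,0, 0.65,0,0.006,-0.004,0, 0.65,0,0.006,-0.004,0]'
python3 - <<'E'
from h import *
I,K,W,s=snap('wrist');np.savez('pics/w4.npz',I=I,K=K,W=W);C=I[210:350,200:420];cv2.imwrite('pics/w4.png',C)
m=(C.min(2)>215)&(np.arange(140)[:,None]>70);m=m.astype(np.uint8)
n,l,s,c=cv2.connectedComponentsWithStats(m)
for i in range(1,n):
    if s[i,4]>15:
        p=np.argwhere(l==i)[:,::-1].astype(np.float32);print(c[i]*3,s[i],cv2.fitLine(p,2,0,.01,.01).ravel()[:2])
E
```

```text
time: 5.15
eef_pos: [0.4985, 0.2504, 0.0896]
tool_rot: [-179.5, 0.0, 176.0]
contact_force: [-1.0, -12.1, 7.0]
grip_width: 0.0598
grip_force: 6.1
[179.63309353 317.35251799] [ 57  90   6  33 139] [ 0.04235462 -0.99910265]
[383.36842105 279.        ] [123  92  11   3  19] [0.9919682  0.12648745]
[360.85714286 352.28571429] [116 115  10   6  21] [0.868737   0.49527368]
```

```bash
python3 -m creep '[0.65,0.003,-0.015,0,0, 0.55,0.003,-0.031,0,0, 0.35,0.003,-0.031,0,0, 0.3,0.003,-0.031,0,0, 0.05,0.003,-0.031,0,0, 0.05,0.003,-0.031,0,0, 0.05,0.003,-0.031,0,0, 0.05,0.003,-0.031,0,-0.04, 0.05,0.003,-0.031,0,-0.06, 0.05,0.003,-0.031,0,-0.06]' 8
python3 - <<'E'
from h import *
I,K,W,s=snap('wrist');cv2.imwrite('pics/w5.png',cv2.resize(I[200:350,200:420],None,fx=3,fy=3))
E
```

```text
time: 6.2
eef_pos: [0.4928, 0.2262, 0.0898]
tool_rot: [179.7, 0.1, 179.6]
contact_force: [0.7, 6.6, -3.5]
grip_width: 0.0121
grip_force: 8.2
```

View pics/w5.png

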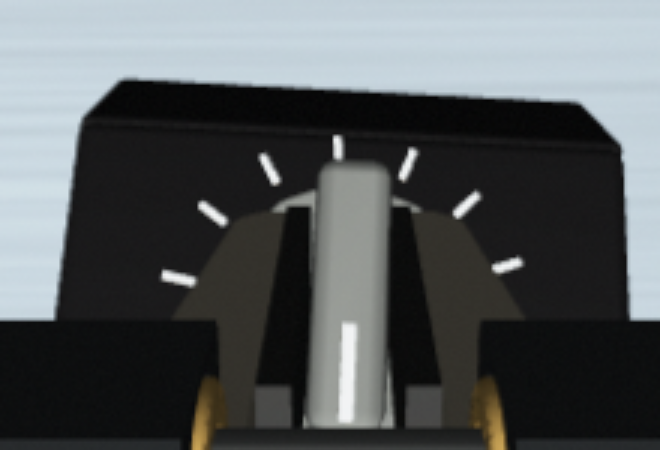

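The timer bar is pinched in line with the pod: pointer at (347,370), pointing up the slope and turned up to the stop. Release, lift, and go over the lid.

```bash
python3 -m creep '[0.3,0,0,0,0, 0.4,0,0,-0.02,0, 0.5,0,0,-0.06,0, 0.7,0,0,-0.11,0, 0.9,0,0,-0.15,0, 1,0,0,-0.19,0, 1,-0.05,-0.004,-0.2,0, 1,-0.1,-0.008,-0.2,0, 1,-0.115,-0.011,-0.2,0, 1,-0.115,-0.011,-0.2,0, 1,-0.115,-0.011,-0.2,0]'
python3 - <<'E'
from h import *
o,T=tool();print(o['joint_pos'].round(1));I,K,W,s=snap('wrist');np.savez('pics/w6.npz',I=I,K=K,W=W,T=T);cv2.imwrite('pics/w6.png',I)
m=(I.max(2)<60).astype(np.uint8);m[300:]=0
n,l,s,c=cv2.connectedComponentsWithStats(m)
for i in range(1,n):
    if s[i,4]>200: print(c[i],s[i], onz(K,W,*c[i],.198).round(4))
print(proj(K,W,np.array([.6296,.2155,.2])))
E
```

```text
time: 7.35
eef_pos: [0.6063, 0.212, 0.289]
tool_rot: [-180.0, -0.1, 179.6]
contact_force: [0.3, 0.5, -0.4]
grip_width: 0.0918
grip_force: 0.0
[ 11.2  32.6 -49.3  87.5  25.4  71.7  47.9]
[614.36052481  40.96235026] [ 598    0   42   92 1753] [0.4742 0.3929 0.198 ]
[138.16719745 146.82324841] [122  80  35 144 628] [0.5341 0.0979 0.198 ]
[293.9522293  113.15541401] [ 276   89   49   56 1570] [0.5143 0.1987 0.198 ]
[363.70728387 116.48127978] [ 339   92   41   58 1469] [0.5165 0.2427 0.198 ]
[213.95412844 223.59633028] [211 201  12  62 327] [0.5847 0.1431 0.198 ]
[620.78720627 233.51240209] [ 597  212   43   44 1532] [0.5934 0.4195 0.198 ]
[323.9994824  279.48964803] [ 298  255   54   45 1932] [0.6251 0.2175 0.198 ]
[200.06269113 287.2324159 ] [ 162  269   64   31 1308] [0.6303 0.1299 0.198 ]
[429.97928287 287.24780876] [ 407  269   63   31 1255] [0.6314 0.2923 0.198 ]
[321.26010236 286.53177227]
```

View pics/w6.png

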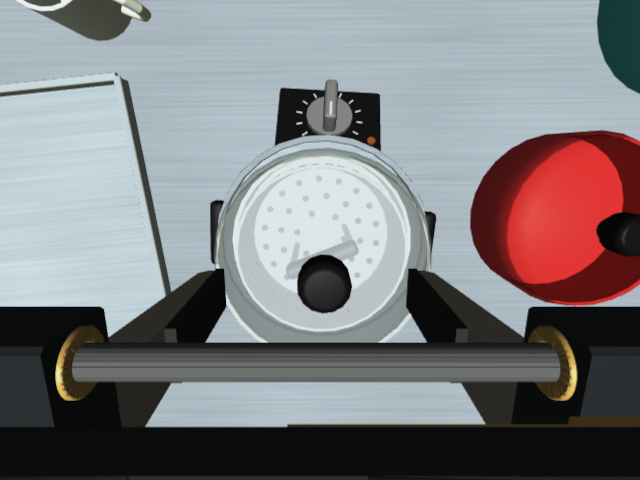

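Wrist: the pointer line is straight up the slope at (331,108), so the timer is at zero. The lid knob is at about (324,283), which puts it at (0.628, 0.217). The basket handle shows through the lid from (290,270) to (355,245). Grasping the knob.

```bash
python3 -m creep '[1,-0.022,0.005,0.02,0, 1,-0.022,0.005,0.05,0, 1,-0.022,0.005,0.075,0, 1,-0.022,0.005,0.086,0, 1,-0.022,0.005,0.086,0, 0.2,-0.022,0.005,0.086,0, 0.2,-0.022,0.005,0.086,0, 0.2,-0.022,0.005,0.086,0, 0.2,-0.022,0.005,0.086,0, 0.2,-0.022,0.005,0.086,0]' 25
```

```text
time: 8.4
eef_pos: [0.6297, 0.2166, 0.204]
tool_rot: [180.0, 0.0, 179.5]
contact_force: [0.1, -0.1, 0.0]
grip_width: 0.0539
grip_force: 0.0
```

```bash
python3 -m creep '[0.2,0,0,0,0, 0.2,0,0,0,0, 0.2,0,0,0,0, 0.2,0,0,0,0]' 25
```

```text
time: 8.8
eef_pos: [0.6295, 0.2168, 0.2036]
tool_rot: [180.0, 0.0, 179.6]
contact_force: [-0.1, 1.1, 0.4]
grip_width: 0.0371
grip_force: 25.0
```

```bash
python3 - <<'E'
from h import *
for f,p in(('w6',(119,75)),('w1',(116,262)),('w6',(166,300))):
    w=np.load(f'pics/{f}.npz');print(onz(w['K'],w['W'],*p,.025).round(4))
E
python3 -m creep '[0.2,0,0,-0.005,0, 0.2,0,0,-0.015,0, 0.2,0,0,-0.035,0, 0.2,0,0,-0.06,0, 0.2,0,0,-0.09,0, 0.2,0,0,-0.12,0, 0.2,0,0,-0.125,0, 0.2,0,0,-0.125,0]'
python3 - <<'E'
from h import *
o,T=tool();print(T[:3,3].round(4),o['joint_pos'].round(1));print(T[:3,:3].T@(np.array([.653,-.2985,T[2,3]])-T[:3,3]))
E
```

```text
[0.4562 0.0036 0.025 ]
[0.4565 0.0091 0.025 ]
[0.7127 0.0269 0.025 ]
time: 9.6
eef_pos: [0.6296, 0.2167, 0.3293]
tool_rot: [180.0, 0.1, 179.6]
contact_force: [0.8, 1.3, -3.2]
grip_width: 0.0369
grip_force: 25.0
[0.6296 0.2167 0.3293] [  9.9  33.1 -49.2  81.2  25.2  76.9  49.3]
[-2.74150631e-02 -5.15043583e-01 -1.66446055e-05]
```

```bash
python3 -m creep '[0.2,0,-0.02,0,0, 0.2,-0.002,-0.06,0,0, 0.2,-0.005,-0.105,0,0, 0.2,-0.008,-0.15,0,0, 0.2,-0.01,-0.2,0,0, 0.2,-0.012,-0.25,0,0, 0.2,-0.015,-0.3,0,0, 0.2,-0.017,-0.35,0,0, 0.2,-0.019,-0.4,0,0, 0.2,-0.022,-0.445,0,0, 0.2,-0.022,-0.49,0,0, 0.2,-0.022,-0.519,0,0]'
python3 -m creep '[0.2,0,0,0,0, 0.2,0,0,0,0]'
python3 - <<'E'
from h import *
o,T=tool();print(o['joint_pos'].round(1));I,K,W,s=snap('side');np.savez('pics/s2.npz',I=I,K=K,W=W);cv2.imwrite('pics/s2.png',I)
E
```

```text
time: 10.8
eef_pos: [0.6455, -0.3076, 0.3251]
tool_rot: [-180.0, -0.3, 179.3]
contact_force: [-0.9, 0.2, -2.9]
grip_width: 0.0369
grip_force: 25.0
time: 11.0
eef_pos: [0.6464, -0.3031, 0.3258]
tool_rot: [179.9, -0.2, 179.5]
contact_force: [0.3, 1.5, -2.2]
grip_width: 0.0366
grip_force: 25.0
[ 48.9  37.4 -45.1  73.5  25.8  79.6  94.7]
```

View pics/s2.png

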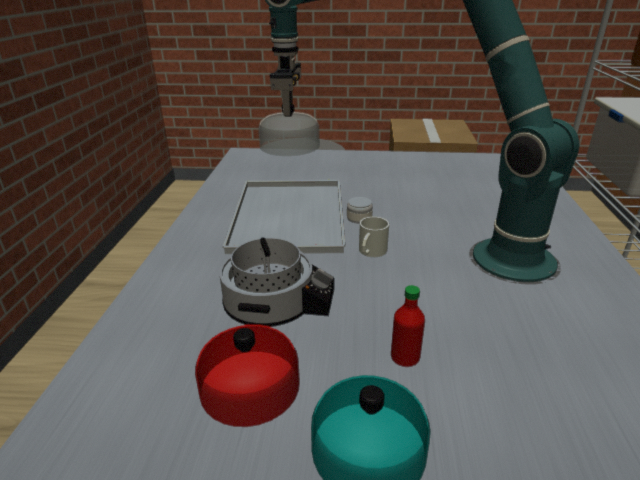

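The side picture shows the lid held level above the far part of the pan, at (289,130). The basket is still in the steamer at (266,270). Lowering.

```bash
python3 -m creep '[0.2,0,0,0.03,0, 0.2,0,0,0.07,0, 0.2,0,0,0.11,0, 0.2,0,0,0.145,0, 0.2,0,0,0.17,0, 0.2,0,0,0.183,0, 0.2,0,0,0.188,0, 0.2,0,0,0.190,0, 0.2,0,0,0.192,0, 0.2,0,0,0.192,0]'
```

```text
time: 12.05
eef_pos: [0.648, -0.3027, 0.1378]
tool_rot: [-180.0, 0.1, 179.6]
contact_force: [1.1, -0.5, -2.8]
grip_width: 0.0369
grip_force: 25.0
```

```bash
python3 -m creep '[0.2,0,0,0.002,0, 0.2,0,0,0.004,0, 0.2,0,0,0.006,0, 0.2,0,0,0.006,0, 0.2,0,0,0.006,0]'; python3 -m creep '[0.2,0,0,0.002,0, 0.2,0,0,0.004,0, 0.2,0,0,0.004,0, 0.2,0,0,0.004,0]'
```

```text
time: 12.55
eef_pos: [0.6474, -0.3026, 0.1305]
tool_rot: [180.0, -0.0, 179.5]
contact_force: [0.4, -0.3, -2.3]
grip_width: 0.037
grip_force: 25.0
time: 12.95
eef_pos: [0.6478, -0.3026, 0.1285]
tool_rot: [-179.9, 0.0, 179.5]
contact_force: [-3.6, 0.6, 6.8]
grip_width: 0.037
grip_force: 25.0
```

Contact came at exactly the predicted height. Release, rise, and return towards the steamer.

```bash
python3 -m creep '[0.7,0,0,-0.001,0, 1,0,0,-0.001,0, 1,0,0,-0.001,0, 1,0,0,-0.001,0, 1,0,0,-0.001,0, 1,0,0,-0.02,0, 1,0,0,-0.05,0, 1,0,0,-0.1,0, 1,0,0,-0.15,0, 1,0,0,-0.19,0, 1,0,0,-0.19,0]'
python3 - <<'E'
from h import *
o,T=tool();print(o['joint_pos'].round(1))
I,K,W,s=snap('wrist');np.savez('pics/w7.npz',I=I,K=K,W=W,T=T)
m=(I.max(2)<60).astype(np.uint8);m[320:]=0
n,l,s,c=cv2.connectedComponentsWithStats(m)
for i in range(1,n):
    if s[i,4]>200: print(c[i].round(1),s[i], onz(K,W,*c[i],.125).round(4))
print(T[:3,:3].T@(np.array([.60,.2155,.29])-T[:3,3]))
E
```

```text
time: 14.05
eef_pos: [0.6503, -0.3023, 0.3259]
tool_rot: [-179.8, 0.7, 179.5]
contact_force: [-0.1, 0.1, 0.9]
grip_width: 0.0916
grip_force: 0.0
[ 48.9  37.2 -45.2  73.8  26.1  78.5  94.5]
[380.6 246.2] [ 134   37  449  283 9940] [ 0.6766 -0.2384  0.125 ]
[636.7 199.4] [633 169   7  61 293] [0.6312 0.0077 0.125 ]
[316.8 217.2] [ 298  197   38   39 1007] [ 0.6466 -0.3022  0.125 ]
[ 51.5 313. ] [   0  307  105   13 1352] [ 0.7478 -0.5838  0.125 ]
[583.9 313. ] [ 527  307  113   13 1446] [ 0.7508 -0.0221  0.125 ]
[0.05478772 0.51752831 0.03302945]
```

```bash
python3 -m creep '[1,0.005,0.05,0,0, 1,0.01,0.1,0,0.1, 1,0.015,0.15,0,0.25, 1,0.02,0.2,0,0.4, 1,0.025,0.25,0,0.55, 1,0.03,0.3,0,0.7, 1,0.035,0.35,0,0.85, 1,0.04,0.4,0,1, 1,0.045,0.45,0,1.15, 1,0.05,0.5,0.02,1.2, 1,0.05,0.518,0.03,1.2, 1,0.05,0.518,0.03,1.2]'
python3 -m creep '[1,0,0,0,0, 1,0,0,0,0, 1,0,0,0,0]'
python3 - <<'E'
from h import *
o,T=tool();print(o['joint_pos'].round(1))
I,K,W,s=snap('wrist');np.savez('pics/w8.npz',I=I,K=K,W=W,T=T);cv2.imwrite('pics/w8.png',I)
m=(I.max(2)<70).astype(np.uint8)
n,l,s,c=cv2.connectedComponentsWithStats(m)
for i in range(1,n):
    if s[i,4]>150:
        p=np.argwhere(l==i)[:,::-1].astype(np.float32); r=cv2.minAreaRect(p); print(c[i].round(1),s[i], onz(K,W,*r[0],.15).round(4),r)
print('pred',proj(K,W,np.array([.63,.2165,.15])))
E
```

```text
time: 15.3
eef_pos: [0.5983, 0.2206, 0.2842]
tool_rot: [-179.7, -0.2, 111.3]
contact_force: [-0.4, -0.3, 0.7]
grip_width: 0.0918
grip_force: 0.0
time: 15.6
eef_pos: [0.6023, 0.2138, 0.287]
tool_rot: [180.0, 0.0, 110.6]
contact_force: [0.3, -0.6, 0.5]
grip_width: 0.0921
grip_force: 0.0
[  3.8  28.5 -37.2  88.7  18.1  68.9 -16. ]
[373.6  32.4] [ 338    0  104   60 1482] [0.5949 0.3685 0.15  ] ((384.0623779296875, 36.323333740234375), (116.54149627685547, 30.30099105834961), 31.6446590423584)
[388.6 118.4] [356 101  66  39 754] [0.6206 0.3176 0.15  ] ((388.8789367675781, 119.4656753540039), (68.93152618408203, 15.590354919433594), 22.963773727416992)
[242.6 139.6] [ 216  117   60   53 1383] [0.5239 0.2616 0.15  ] ((243.8146209716797, 144.56826782226562), (51.125099182128906, 40.020057678222656), 24.775142669677734)
[397.2 159.8] [361 139  61  49 157] [0.636  0.2922 0.15  ] ((394.07318115234375, 159.15853881835938), (76.83749389648438, 9.838948249816895), 38.65980911254883)
[324.8 387. ] [    0   149   640   331 83581] [0.6281 0.1506 0.15  ] ((319.5, 314.0), (330.0, 639.0), 90.0)
[217.9 203.7] [ 197  173   43   58 1104] [0.5204 0.2135 0.15  ] ((220.99998474121094, 201.5), (52.6137580871582, 35.01166534423828), 31.504268646240234)
[345.4 239.1] [ 337  194   17   86 1139] [0.6233 0.2218 0.15  ] ((345.0, 236.5), (85.0, 16.0), 90.0)
pred [350.23489372 245.18599294]
```

The handle blob is at wrist (345,237), 85×16 px. That fits a 64×12 mm bar at z 0.15, and it lies along the tool's x, centred 8 mm from the steamer axis, so within the play. Grasping it.

```bash
python3 -m creep '[1,0,0.0225,0.03,0, 1,0,0.0225,0.07,0, 1,0,0.0225,0.11,0, 1,0,0.0225,0.13,0, 1,0,0.0225,0.14,0, 0.6,0,0.0225,0.141,0, 0.03,0,0.0225,0.141,0, 0.03,0,0.0225,0.141,0, 0.03,0,0.0225,0.141,0, 0.03,0,0.0225,0.141,0, 0.03,0,0.0225,0.141,0, 0.03,0,0.0225,0.141,0]' 30
python3 -m creep '[0.03,0,0,0,0, 0.03,0,0,0,0, 0.03,0,0,0,0, 0.03,0,0,0,0]'
```

```text
time: 16.85
eef_pos: [0.6226, 0.2238, 0.1458]
tool_rot: [180.0, 0.0, 110.8]
contact_force: [0.4, 0.1, 0.1]
grip_width: 0.0382
grip_force: 0.0
time: 17.25
eef_pos: [0.6227, 0.2238, 0.1456]
tool_rot: [180.0, -0.0, 110.8]
contact_force: [0.6, 0.5, 0.2]
grip_width: 0.0116
grip_force: 30.0
```

```bash
python3 -m creep '[0.03,-0.001,0.001,-0.004,0, 0.03,-0.003,0.002,-0.012,0, 0.03,-0.004,0.002,-0.03,0, 0.03,-0.004,0.002,-0.06,0, 0.03,-0.004,0.002,-0.09,0, 0.03,-0.004,0.002,-0.12,0, 0.03,-0.004,0.002,-0.145,0, 0.03,-0.004,0.002,-0.15,0, 0.03,-0.004,0.002,-0.15,0]'
python3 - <<'E'
from h import *
o,T=tool();print(o['joint_pos'].round(1));print(T[:3,:3].T@(np.array([.633,-.098,T[2,3]])-T[:3,3]))
E
```

```text
time: 18.15
eef_pos: [0.6261, 0.2209, 0.297]
tool_rot: [179.9, 0.0, 110.8]
contact_force: [-0.4, -0.2, -1.7]
grip_width: 0.0119
grip_force: 30.0
[  2.6  30.5 -36.8  84.4  18.8  71.2 -15.6]
[-3.00559787e-01 -1.06729448e-01 -1.21460339e-04]
```

```bash
python3 -m creep '[0.03,-0.02,-0.007,0,0, 0.03,-0.055,-0.02,0,0, 0.03,-0.095,-0.034,0,0, 0.03,-0.135,-0.048,0,0, 0.03,-0.175,-0.062,0,0, 0.03,-0.215,-0.076,0,0, 0.03,-0.25,-0.089,0,0, 0.03,-0.28,-0.1,0,0, 0.03,-0.3,-0.107,0,0, 0.03,-0.3,-0.107,0,0, 0.03,-0.3,-0.107,0,0]'
python3 - <<'E'
from h import *
o,T=tool();print(o['joint_pos'].round(1))
# basket location in scene view: bright/handle check
for n in('scene','side'):
    I,K,W,s=snap(n);cv2.imwrite(f'pics/{n}3.png',I);print(n,'handle pred px',proj(K,W,T[:3,3]).round(0))
E
```

```text
time: 19.25
eef_pos: [0.6316, -0.0974, 0.2941]
tool_rot: [-179.9, -0.1, 110.8]
contact_force: [-0.0, 1.3, -1.5]
grip_width: 0.0116
grip_force: 30.0
[ 30.1  27.5 -34.1  88.2  16.   69.3  14. ]
scene handle pred px [166. 160.]
side handle pred px [282. 136.]
```

```bash
python3 -m creep '[0.03,0,0,0.03,0, 0.03,0,0,0.07,0, 0.03,0,0,0.11,0, 0.03,0,0,0.14,0, 0.03,0,0,0.165,0, 0.03,0,0,0.175,0, 0.03,0,0,0.18,0, 0.03,0,0,0.182,0, 0.03,0,0,0.182,0, 0.03,0,0,0.182,0]'
```

```text
time: 20.35
eef_pos: [0.6331, -0.0977, 0.1149]
tool_rot: [179.9, 0.1, 110.8]
contact_force: [-0.1, 0.7, -1.0]
grip_width: 0.0118
grip_force: 30.0
```

```bash
python3 -m creep '[0.03,0,0,0.002,0, 0.03,0,0,0.004,0, 0.03,0,0,0.006,0, 0.03,0,0,0.006,0, 0.03,0,0,0.006,0]'
```

```text
time: 20.85
eef_pos: [0.6322, -0.0977, 0.1075]
tool_rot: [-180.0, -0.0, 110.8]
contact_force: [0.5, -0.1, -2.3]
grip_width: 0.0116
grip_force: 30.0
```

```bash
python3 -m creep '[0.03,0,0,0.002,0, 0.03,0,0,0.004,0, 0.03,0,0,0.005,0, 0.03,0,0,0.005,0, 0.03,0,0,0.005,0]'
```

```text
time: 21.35
eef_pos: [0.6324, -0.0977, 0.1035]
tool_rot: [-180.0, 0.0, 110.8]
contact_force: [-2.9, 0.4, 4.7]
grip_width: 0.012
grip_force: 30.0
```

Contact again came at the predicted height. Release, rise, and check the final positions numerically.

```bash
python3 -m creep '[0.5,0,0,0,0, 0.8,0,0,0,0, 0.8,0,0,0,0, 0.8,0,0,0,0, 0.8,0,0,-0.02,0, 0.8,0,0,-0.06,0, 0.8,0,0,-0.11,0, 0.8,0,0,-0.16,0, 0.8,0,0,-0.2,0, 0.8,0,0,-0.2,0, 0.8,0,0,-0.2,0]'
python3 - <<'E'
from h import *
o,T=tool()
I,K,W,s=snap('wrist')
m=(I.max(2)<70).astype(np.uint8)
n,l,s,c=cv2.connectedComponentsWithStats(m)
for i in range(1,n):
    if 300<s[i,4]<5000: print(c[i].round(1),s[i],'z.108',onz(K,W,*c[i],.108).round(4))
print('pred basket handle',proj(K,W,np.array([.632,-.098,.108])))
# bystanders and timer: frame difference against start
for n in('scene','side'):
    a=np.load(f'pics/{n}0.npz');J=snap(n)[0];print(n,'beaker/tin/sauce diff',[int((cv2.absdiff(a['I'],J).max(2)[y0:y1,x0:x1]>40).sum()) for x0,y0,x1,y1 in ([(265,190,302,236),(205,182,240,215),(420,222,455,292)] if n=='scene' else [(357,216,391,256),(345,196,375,224),(390,285,426,366)])])
E
```

```text
time: 22.45
eef_pos: [0.6325, -0.0977, 0.3034]
tool_rot: [179.9, 0.1, 110.8]
contact_force: [-0.3, -0.6, -0.1]
grip_width: 0.0735
grip_force: 0.0
[407.6  19.6] [ 337    0  156   43 3731] z.108 [0.642  0.0952 0.108 ]
[316.1 244.8] [ 244  152  143  140 4674] z.108 [ 0.6396 -0.1186  0.108 ]
[315.3 227.5] [310 191  12  71 746] z.108 [ 0.6327 -0.1026  0.108 ]
pred basket handle [316.32355505 222.97339535]
scene beaker/tin/sauce diff [0, 0, 0]
side beaker/tin/sauce diff [0, 0, 0]
```

```bash
python3 -c "
from cell import close_job
print(close_job())"
```

```text
the job is handed in; nothing more can be done
None
```

The job is handed in: the timer is back at its zero stop, and the lid and then the basket were set down right way up on the pan floor. The beaker, tin and sauce bottle did not move, and it took about 22 s of robot time; the verdict itself was not shown.

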